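# Uncap the rotor buckets and fit the tube adapters

## Task

Get the centrifuge rotor ready: hook the puller under each dust cap that is still on a bucket, pull it straight up until it pops off and drop it in the steel tray; do not take the caps out of the buckets with the fingers. Once all the caps are in the tray, press one of the four blue tube adapters fully home into each of the four buckets, and at the end have the puller standing upright on its rubber mat again. Leave the bottle and the jar alone.

Things in the scene. Friction and masses are not known exactly. Their poses are not given: they have to be found in the camera images.
- rotor: centrifuge rotor on a low service stand, fixed to the bench: a flat steel cross (top at z = 55 mm) with an upright open aluminium bucket on each of its four arms. Origin on the bench under the hub, z up; bucket axes 80 mm from it, at 45 (bucket0), 135 (bucket1), 225 (bucket2) and 315 (bucket3) degrees from its x axis. The hub nut ends at z = 75 mm
- bucket0 (a point): centre of the mouth of bucket 0, level with its rim, 75 mm above the bench; bore 35 mm, outside 41 mm, 57 mm deep. Two sprung pads inside, 9 to 15 mm below the rim, grip any shank in the bore: about 7 N pulls a cap out; an adapter stands about 14 mm proud until pressed with some 8 to 14 N
- bucket1 (a point): centre of the mouth of bucket 1, level with its rim, 75 mm above the bench; bore 35 mm, outside 41 mm, 57 mm deep. Two sprung pads inside, 9 to 15 mm below the rim, grip any shank in the bore: about 7 N pulls a cap out; an adapter stands about 14 mm proud until pressed with some 8 to 14 N
- bucket2 (a point): centre of the mouth of bucket 2, level with its rim, 75 mm above the bench; bore 35 mm, outside 41 mm, 57 mm deep. Two sprung pads inside, 9 to 15 mm below the rim, grip any shank in the bore: about 7 N pulls a cap out; an adapter stands about 14 mm proud until pressed with some 8 to 14 N
- bucket3 (a point): centre of the mouth of bucket 3, level with its rim, 75 mm above the bench; bore 35 mm, outside 41 mm, 57 mm deep. Two sprung pads inside, 9 to 15 mm below the rim, grip any shank in the bore: about 7 N pulls a cap out; an adapter stands about 14 mm proud until pressed with some 8 to 14 N
- cap0_neck (a point): dust cap of bucket 0 (on some starts absent), grey plastic, 40 g, like a spool on a plug: from the top a flange 44 mm across, 5 mm thick; a neck 26 mm across, 10 mm high; a disc 41 mm across, 3 mm thick, that sits on the bucket rim; a plug 32 mm across, 26 mm long, tapered at the end, in the bore. This point: on the axis, half-way up the neck, 8 mm above the rim when seated; z up the axis
- cap1_neck (a point): dust cap of bucket 1 (on some starts absent), grey plastic, 40 g, like a spool on a plug: from the top a flange 44 mm across, 5 mm thick; a neck 26 mm across, 10 mm high; a disc 41 mm across, 3 mm thick, that sits on the bucket rim; a plug 32 mm across, 26 mm long, tapered at the end, in the bore. This point: on the axis, half-way up the neck, 8 mm above the rim when seated; z up the axis
- cap2_neck (a point): dust cap of bucket 2 (on some starts absent), grey plastic, 40 g, like a spool on a plug: from the top a flange 44 mm across, 5 mm thick; a neck 26 mm across, 10 mm high; a disc 41 mm across, 3 mm thick, that sits on the bucket rim; a plug 32 mm across, 26 mm long, tapered at the end, in the bore. This point: on the axis, half-way up the neck, 8 mm above the rim when seated; z up the axis
- cap3_neck (a point): dust cap of bucket 3 (on some starts absent), grey plastic, 40 g, like a spool on a plug: from the top a flange 44 mm across, 5 mm thick; a neck 26 mm across, 10 mm high; a disc 41 mm across, 3 mm thick, that sits on the bucket rim; a plug 32 mm across, 26 mm long, tapered at the end, in the bore. This point: on the axis, half-way up the neck, 8 mm above the rim when seated; z up the axis
- adapter0_center (a point): tube adapter, blue plastic, about 60 g, 42 mm tall: a round head 46 mm across and 16 mm high on a shank 32 mm across and 26 mm long, tapered over its last 6 mm to 26 mm; standing on the shank at the start. Point on the axis half-way up, 5 mm below the underside of the head; z up the axis. Fully home, the underside of the head lies on the bucket rim, this point 5 mm below the rim
- adapter1_center (a point): tube adapter, blue plastic, about 60 g, 42 mm tall: a round head 46 mm across and 16 mm high on a shank 32 mm across and 26 mm long, tapered over its last 6 mm to 26 mm; standing on the shank at the start. Point on the axis half-way up, 5 mm below the underside of the head; z up the axis. Fully home, the underside of the head lies on the bucket rim, this point 5 mm below the rim
- adapter2_center (a point): tube adapter, blue plastic, about 60 g, 42 mm tall: a round head 46 mm across and 16 mm high on a shank 32 mm across and 26 mm long, tapered over its last 6 mm to 26 mm; standing on the shank at the start. Point on the axis half-way up, 5 mm below the underside of the head; z up the axis. Fully home, the underside of the head lies on the bucket rim, this point 5 mm below the rim
- adapter3_center (a point): tube adapter, blue plastic, about 60 g, 42 mm tall: a round head 46 mm across and 16 mm high on a shank 32 mm across and 26 mm long, tapered over its last 6 mm to 26 mm; standing on the shank at the start. Point on the axis half-way up, 5 mm below the underside of the head; z up the axis. Fully home, the underside of the head lies on the bucket rim, this point 5 mm below the rim
- puller_grip (a point): cap puller, steel, about 150 g, 80 mm tall, standing on its fork: a C-frame with a flat fork below and a square upright black handle above (18 x 18 mm, 43 mm tall, from 37 to 80 mm above the fork's underside). Point on the handle's axis, 58 mm above the fork's underside; z up, x out of the fork's open end. A cap fully hooked stands under the handle
- puller_fork (a point): the puller's fork, straight below the handle, half-way through its 4 mm thickness: 48 mm wide, two prongs with a 32 mm gap, ending 22 mm ahead (+x); slot's closed end 14 mm behind; spine 26 to 34 mm behind; clear height over the fork 27 mm. Polished: a cap hung in it slides off when the prongs dip more than about 20 degrees
- mat: grey rubber mat, 130 x 130 x 4 mm, fixed to the bench, the puller's parking place. Origin at the centre of its underside
- tray: open steel tray for the caps, 170 (its x) x 150 (its y) mm, 50 mm high, walls 4 mm, fixed. Origin at the centre of its underside
- wash_bottle: bystander: white plastic bottle, 64 mm across, 150 mm tall, origin at the centre of its foot
- buffer_jar: bystander: amber glass jar, 64 mm across, 85 mm tall, origin at the centre of its foot
There are look-alikes about, which are no part of the job. Leave any pink, red or turquoise look-alike of the rotor alone.

How it is judged:
By the outcome, as a careful person would: the job done as asked, in the order asked, and still so for the second after the job is handed in, with the robot touching nothing.
Of cap0, cap1, cap2, cap3 only 2 to 4 are there at a start; the rules pass over those that are not, and their reading is None.
At some moment in a run one of adapter0, adapter1, adapter2, adapter3, puller may be knocked a few centimetres aside while the robot is not near it.
It also fails if it takes over 210 s, if anything falls off the work surface, if the arm or the gripper's body presses on something with over 40 N, if the wrist force passes 120 N, or if a joint passes its speed limit or range.

## Robot

A 6-joint arm with a two-finger parallel gripper is mounted at the origin on the work surface. World frame = base frame: x ahead of the robot, y to its left, z up, the work surface at z = 0. Lengths are in mm, angles in rad, forces in N, time in s.
With the tool pointing down it reaches from about 400 to 825 mm from the base axis. Payload 7 kg.
Tool frame: the origin (TCP) lies at the very end of the fingers, on their centre line; the grasp point (between the pads) lies 19 mm behind it; z points along the fingers, y is the direction in which the jaws open and shut (so a half turn about z gives the same grasp; the last joint's range is limited). The gripper opens to 88 mm and grips with 3 to 60 N. Pads are 19 mm wide; open, the fingers measure 130 mm over their backs; the gripper's body (78 mm by 193 mm) begins 47 mm behind the grasp point.
Start: joints at [1.448, 0.359, 0.012, 0, -1.224, -0.288], TCP at [269.562, 618.814, 226.561] pointing down, gripper open.
Joint ranges: [-3.07, 3.07], [-1.43, 2.12], [-1.02, 1.25], [-3.03, 1.67], [-3.05, -0], [-3.03, 3.03]. Speed limits (rad/s): [2.39, 2.39, 3.01, 3.14, 3.14, 3.14].

## Interface

Orientations are given as a unit quaternion [x, y, z, w].
In Python, from plant import bot gives the robot as it stands. Calls block until the motion is done:
- bot.move_ptp(position, orientation): joint-space move of the TCP to a pose.
- bot.line_to(position, velocity=150, ori=None): straight line of the TCP; ori=None keeps the orientation; velocity is the mean speed in mm/s.
- bot.move_joints(angles): joint-space move.
- bot.move_gripper(opening, force=None): finger opening in mm; force is the grip in N (None keeps the last); returns when the fingers have stopped.
- bot.pause(seconds).
- bot.solve_ik(position, orientation): joint angles nearest the present ones, or None.
- bot.read_state(): the state.
- bot.camera(name): name is "side" or "top"; returns the picture (480x640x3 uint8, red, green, blue); there is no depth.
- bot.get_calibration(name): a dict with "fx", "fy", "cx", "cy" (pixels), "view" (4x4, takes a point from world to camera coordinates). Camera axes: x right, y up, looking along -z (the intrinsics and any distortion apply to the point x, -y, -z); pixel columns grow to the right and rows downward; lengths in mm; the calibration is good to about 2 mm. A picture is of the moment at which its call begins. get_calibration takes no time and is no camera call.
A pose or a line that the arm cannot do raises bot.Unreachable and nothing moves.
- bot.close_job(): hands the job in, once; it reports no verdict.
The state is a dict: "t": time; "joint_pos": joint angles; "qvel": joint speeds; "tau": joint torques, N m; "tcp_pos": TCP position; "eef_rot": TCP orientation; "contact_force": force on the tool from outside, world axes, zero at the start; "moment": the same for the moment, N m; "width": finger opening in mm.
Only numpy, scipy, OpenCV 4.12 (cv2) and the standard library are available. Lean on these libraries where they do the work, as an engineer would, in place of code of your own. Each camera call takes 0.05 s, during which the arm holds its last target.

## Working session

There is one attempt and no reset: what is moved stays moved. The work goes in short steps, each a Python script; the robot and the scene stay as the last script left them, time stands still between calls to the robot, and variables do not carry over. Pictures are saved under pics/ and viewed, and the job is handed in when it is done.

```bash
ls; mkdir -p pics; python3 - <<'E'
from plant import bot
import cv2
for n in("side","top"):
    im=bot.camera(n); cv2.imwrite(f"pics/{n}0.png",im[:,:,::-1]); c=bot.get_calibration(n); print(n,c)
s=bot.read_state(); print(s)
E
```

```text
pics
side {'fx': 513.9551793924487, 'fy': 513.9551793924487, 'cx': 318.36695101245687, 'cy': 238.52955668535083, 'view': array([[ 9.02791090e-01, -4.30079012e-01,  5.39901147e-04,
        -4.22894882e+02],
       [ 3.03648289e-01,  6.38284778e-01,  7.07382682e-01,
        -1.80941379e+02],
       [-3.04575056e-01, -6.38454842e-01,  7.06830567e-01,
        -1.05217408e+03],
       [ 0.00000000e+00,  0.00000000e+00,  0.00000000e+00,
         1.00000000e+00]])}
top {'fx': 493.1906574202058, 'fy': 493.1906574202058, 'cx': 310.790380143114, 'cy': 240.36838897314175, 'view': array([[ 1.77071426e-02, -9.99842889e-01, -8.08443909e-04,
        -4.24947015e+00],
       [ 9.96231862e-01,  1.75745191e-02,  8.49306363e-02,
        -4.64154150e+02],
       [-8.49030848e-02, -2.30927647e-03,  9.96386538e-01,
        -1.43225840e+03],
       [ 0.00000000e+00,  0.00000000e+00,  0.00000000e+00,
         1.00000000e+00]])}
{'t': 0.1, 'joint_pos': array([ 1.44809572e+00,  3.59348049e-01,  1.11643643e-02, -3.20901202e-04,
       -1.22412082e+00, -2.88091065e-01]), 'qvel': array([-0.00122947, -0.00220853,  0.00186615,  0.00143136,  0.00063605,
       -0.00099605]), 'tau': array([-8.60187629e-04, -5.84166920e+01,  2.93750328e+01,  7.01557115e+00,
        1.01182310e-02, -5.81777613e-05]), 'tcp_pos': array([269.40252532, 618.42766161, 225.69899891]), 'eef_rot': array([ 9.78968895e-01, -2.04008113e-01, -8.80596091e-05,  7.63975579e-04]), 'contact_force': array([-0.57731233,  0.39739201,  0.80078   ]), 'moment': array([ 0.01697362,  0.0298256 , -0.05562201]), 'width': 87.72993973106063}
```

View pics/side0.png

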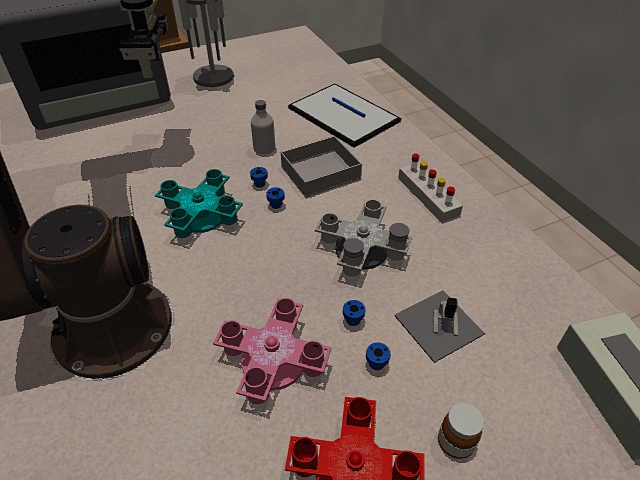

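View pics/top0.png

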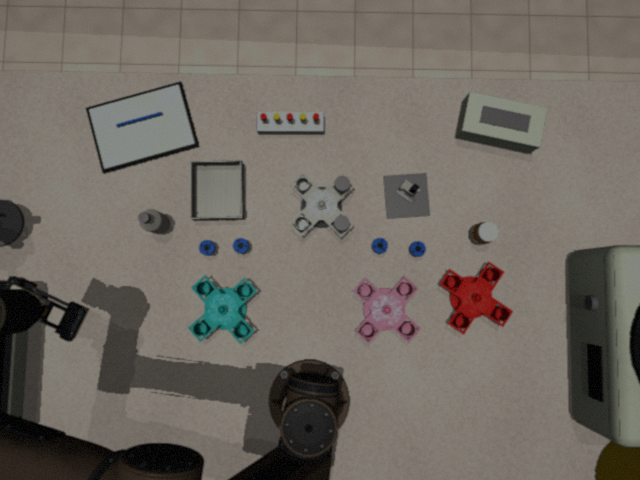

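```bash
cat > h.py <<'E'
import numpy as np, cv2
from plant import bot
def proj(n,P):
    c=bot.get_calibration(n); p=c["view"]@np.append(P,1.); return np.array([c["cx"]+c["fx"]*p[0]/-p[2], c["cy"]+c["fy"]*(-p[1])/-p[2]])
def ray(n,uv):
    c=bot.get_calibration(n); V=c["view"]; R=V[:3,:3]; o=-R.T@V[:3,3]
    d=R.T@np.array([(uv[0]-c["cx"])/c["fx"],-(uv[1]-c["cy"])/c["fy"],-1.]); return o,d/np.linalg.norm(d)
def onz(n,uv,z):
    o,d=ray(n,uv); return o+d*(z-o[2])/d[2]
def tri(a,b):
    (o1,d1),(o2,d2)=ray("side",a),ray("top",b)
    t=np.linalg.lstsq(np.stack([d1,-d2],1),o2-o1,rcond=None)[0]
    p,q=o1+t[0]*d1,o2+t[1]*d2; return (p+q)/2,np.linalg.norm(p-q)
def crop(n,im,x0,y0,x1,y1,k,name):
    o=cv2.resize(im[y0:y1,x0:x1,::-1],None,fx=k,fy=k,interpolation=cv2.INTER_CUBIC); cv2.imwrite(f"pics/{name}.png",o)
def blobs(im,lo,hi,mn=15):
    h=cv2.cvtColor(im,cv2.COLOR_RGB2HSV); m=cv2.inRange(h,lo,hi)
    n,l,s,c=cv2.connectedComponentsWithStats(m); return [(c[i].round(1),s[i]) for i in range(1,n) if s[i][4]>=mn]
E
python3 - <<'E'
from h import *
im=bot.camera("top"); crop("top",im,280,160,440,260,5,"t1")
for c,s in blobs(im,(105,120,40),(125,255,255)): print("top",c,s,onz("top",c,42).round(1))
im=bot.camera("side"); crop("side",im,300,190,500,380,4,"s1")
for c,s in blobs(im,(105,120,40),(125,255,255)): print("side",c,s,onz("side",c,35).round(1))
E
```

```text
top [138.8 119.1] [117 113  45  14 100] [813.7 519.6  42. ]
top [240.7 245.5] [233 239  16  14 157] [443.8 206.6  42. ]
top [379.3 245.3] [372 238  15  15 157] [ 451.4 -194.7   42. ]
top [207.  247.3] [200 241  15  14 158] [436.8 304.1  42. ]
top [417.  248.6] [410 242  15  14 161] [ 443.8 -303.9   42. ]
side [348.1 106.2] [332  97  33  19  87] [810.1 502.8  35. ]
side [258.3 172.1] [250 167  17  11 121] [440.3 310.6  35. ]
side [258.7 182. ] [255 179   9   8  45] [426.5 271.1  35. ]
side [274.9 193.1] [267 187  17  12 134] [447.6 211.7  35. ]
side [275.1 203.5] [270 200  11   9  53] [433.  174.4  35. ]
side [353.6 308.8] [343 300  22  18 264] [ 454.7 -194.7   35. ]
side [352.5 321. ] [347 318  13   8  42] [ 438.5 -220.4   35. ]
side [377.6 354.2] [366 343  24  26 362] [ 445.1 -307.8   35. ]
```

View pics/t1.png

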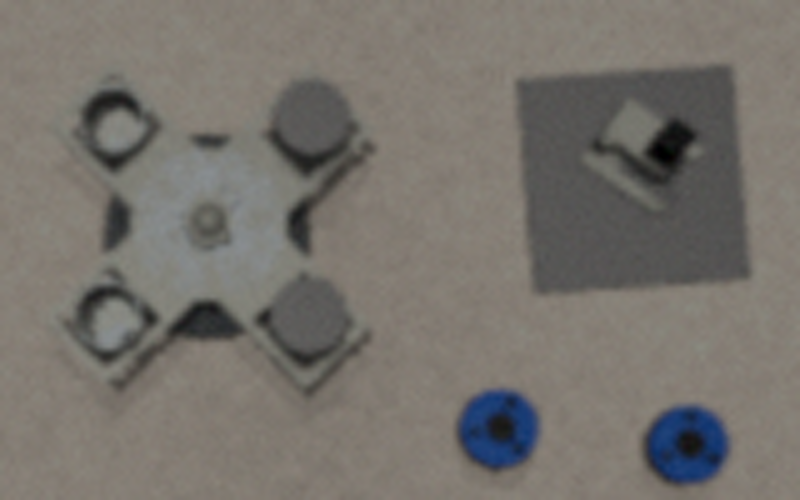

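View pics/s1.png

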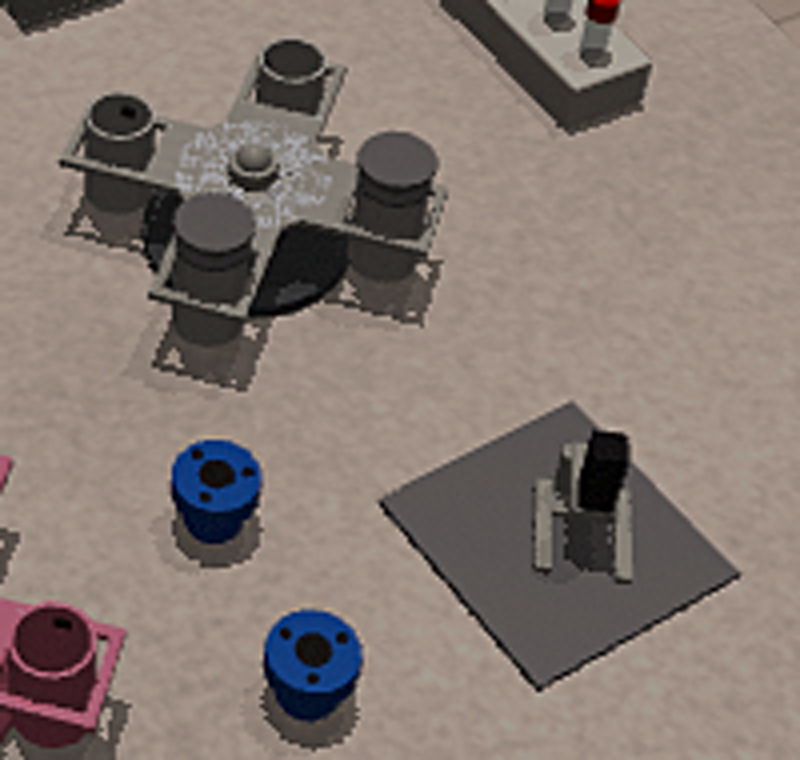

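```bash
python3 - <<'E'
from h import *
L={"capA":((398.9,229.7),(342.2,183.2),93),"capB":((353.4,245.4),(341.6,222.6),93),"bkC":((372.6,204.8),(302.2,184.6),75),"bkD":((329.7,218.9),(301.2,223.2),75),"hub":((363,229),(321.3,204.6),75)}
for k,(s,t,z) in L.items():
    p,e=tri(s,t); print(k,p.round(1),round(e,1),"side",onz("side",s,z)[:2].round(1),"top",onz("top",t,z)[:2].round(1))
# automated: tray, mat, cap flange masks
from h import *
for n in("top","side"):
    im=bot.camera(n); crop(n,im,*( (120,140,280,260) if n=="top" else (240,80,400,220)),5,n+"tray")
im=bot.camera("side"); crop("side",im,420,280,480,340,12,"spul")
im=bot.camera("top"); crop("top",im,380,168,436,222,14,"tpul")
E
```

```text
capA [623.1 -82.7  90.1] 2.3 side [622.3 -85.5] top [621.4 -82. ]
capB [510.6 -82.2  90. ] 1.8 side [510. -85.] top [509.4 -81.7]
bkC [621.5  30.3  73.4] 4.7 side [622.8  28.1] top [619.   31.2]
bkD [510.   31.3  71.8] 3.7 side [510.2  27.8] top [507.9  31.9]
hub [565.7 -25.3  65.9] 4.3 side [562.7 -34. ] top [562.2 -24.3]
```

View pics/spul.png

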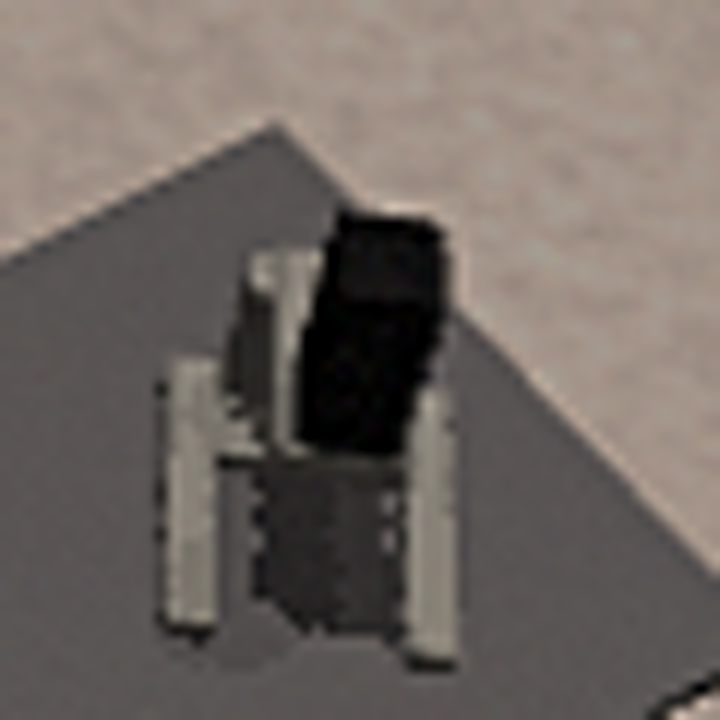

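View pics/tpul.png

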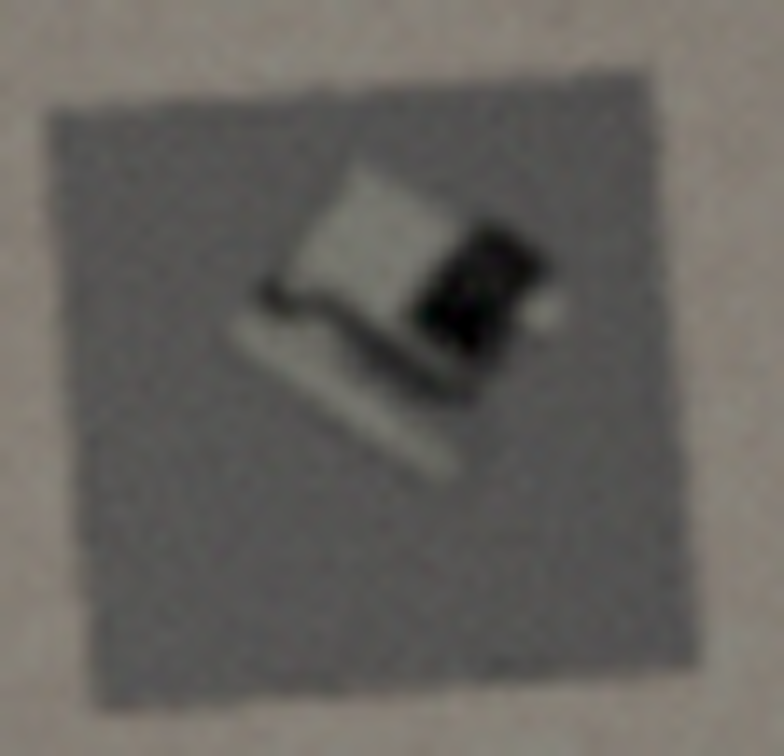

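View pics/toptray.png

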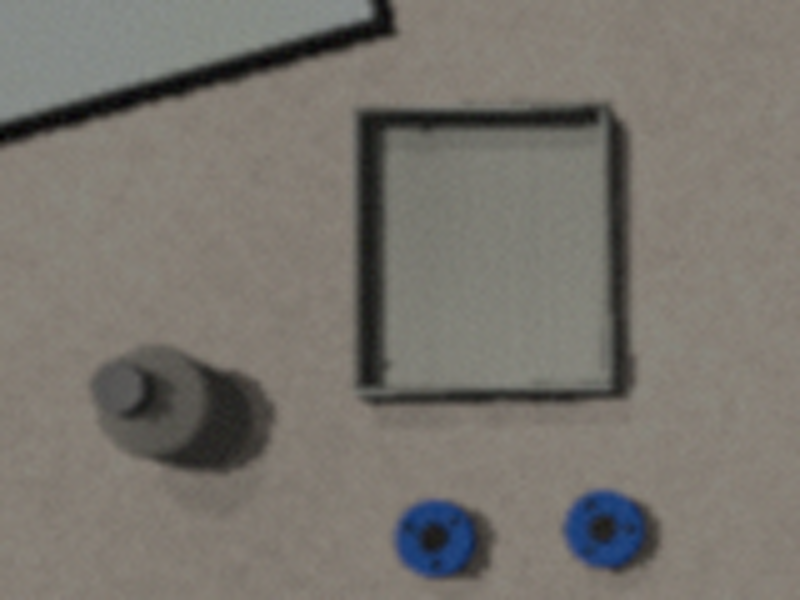

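View pics/sidetray.png

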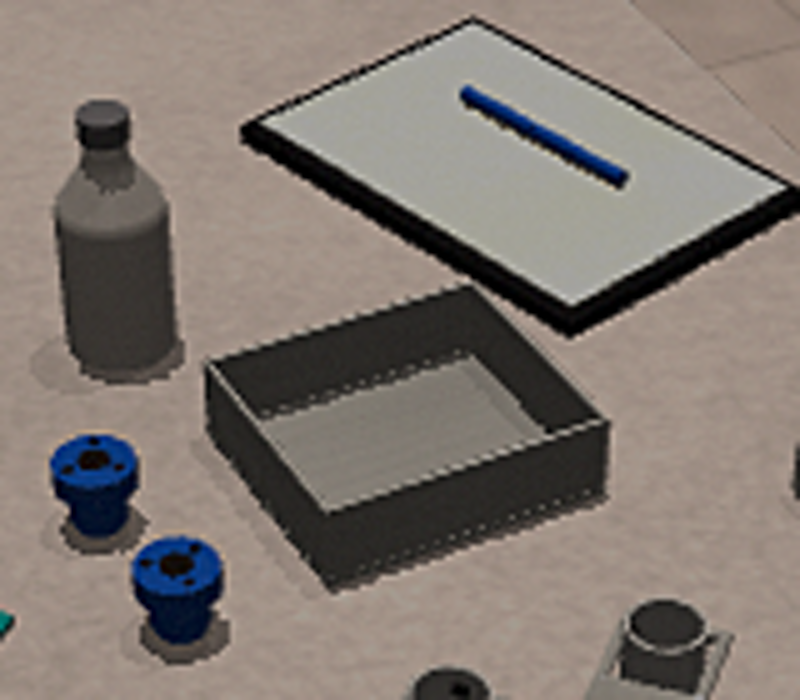

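```bash
python3 - <<'E'
from h import *
f=lambda u,v:np.array([420+u/12-.46,280+v/12-.46]); g=lambda u,v:np.array([380+u/14-.46,168+v/14-.46])
def P(n,p,z): print(n,onz(*p,z)[:2].round(1))
S=lambda u,v:("side",f(u,v)); T=lambda u,v:("top",g(u,v))
P("handle s",S(390,258),84);P("handle t",T(482,290),84)
for a in((190,620),(433,658)): P("tip s",S(*a),8)
for a in((455,478),(545,310)): P("tip t",T(*a),8)
P("prong back s",S(190,360),8); P("prong back t",T(240,325),8)
for a in((275,122),(-10,270)): P("mat s",S(*a),4)
for a in((45,112),(650,75),(700,665),(98,710)): P("mat t",T(*a),4)
for a in((363,109),(605,107),(622,390),(362,392)): P("tray t",("top",(120+a[0]/5-.4,140+a[1]/5-.4)),50)
for a in((208,362),(468,288),(607,425),(330,512)): P("tray s",("side",(240+a[0]/5-.4,80+a[1]/5-.4)),50)
im=bot.camera("side");crop("side",im,430,410,490,460,12,"x")
for u,v in((400,322),(439,290),(483,329),(435,357)): print(onz("side",(u,v),4)[:2].round())
E
```

```text
handle s [ 615.7 -291.9]
handle t [ 612.3 -286.4]
tip s [ 587.8 -297.6]
tip s [ 620.1 -321.4]
tip t [ 586.5 -296.4]
tip t [ 623.1 -315.6]
prong back s [ 619.  -252.3]
prong back t [ 618.7 -250.4]
mat s [ 666.1 -212.1]
mat s [ 600.8 -218.3]
mat t [ 665.1 -209.1]
mat t [ 675.5 -339.1]
mat t [ 547.7 -349.5]
mat t [ 535.8 -221.1]
tray t [687.1 354.6]
tray t [690.8 213.1]
tray t [524.3 198.3]
tray t [520.5 348.8]
tray s [522.4 348.4]
tray s [682.  351.1]
tray s [691.1 205.4]
tray s [528.6 201.8]
[ 537. -245.]
[ 659. -210.]
[ 680. -333.]
[ 555. -345.]
```

```bash
cat >> h.py <<'E'
from scipy.spatial.transform import Rotation as Ro
def q_of(pyaw,k,dip=0):
    """tool orientation for puller yaw pyaw deg, tool yaw = pyaw+k*90, prongs dipped by dip deg"""
    return (Ro.from_euler('z',pyaw,degrees=True)*Ro.from_euler('y',dip,degrees=True)*Ro.from_euler('z',k*90,degrees=True)*Ro.from_euler('x',180,degrees=True))
GZ=40.0 # TCP above fork mid plane
def tcp_for(fork,pyaw,k,dip=0):
    q=q_of(pyaw,k,dip); up=-q.apply([0,0,1]); return np.array(fork)+up*GZ, q.as_quat()
E
python3 - <<'E'
from h import *
for k in range(-2,2):
    print("k",k)
    j=bot.solve_ik(*tcp_for((615.5,-290,6),-125.5,k)); print(" pick",None if j is None else j.round(2))
    for cap in((622,-83.5),(509,-83.5)):
      for y in(0,45,90,135,180,-45,-90,-135):
        d=np.array([np.cos(np.radians(y)),np.sin(np.radians(y))])
        r=[]
        for off,z in((0,83),(-65,83),(0,150)):
            j=bot.solve_ik(*tcp_for((*(np.array(cap)+off*d),z),y,k)); r.append(None if j is None else j[[0,3,4,5]].round(2).tolist())
        if all(r): print(" ",cap,y,r[0])
    for y in(0,45,90,135,180,-45,-90,-135):
        r=[]
        for dip,z in((0,120),(40,70)):
            j=bot.solve_ik(*tcp_for((606,278,z),y,k,dip)); r.append(None if j is None else j[[0,3,4,5]].round(2).tolist())
        if all(r):print("  tray",y,r)
E
```

```text
k -2
 pick [-0.15  0.52 -0.18  0.   -0.87  2.68]
  (622, -83.5) 0 [0.18, -0.0, -0.98, -1.75]
  (622, -83.5) 45 [0.18, 0.0, -0.98, -0.96]
  (622, -83.5) 90 [0.18, 0.0, -0.98, -0.18]
  (622, -83.5) 135 [0.18, 0.0, -0.98, 0.61]
  (622, -83.5) 180 [0.18, 0.0, -0.98, 1.39]
  (622, -83.5) -45 [0.18, -0.0, -0.98, -2.53]
  (622, -83.5) -90 [0.18, 0.0, -0.98, 2.96]
  (622, -83.5) -135 [0.18, 0.0, -0.98, 2.18]
  (509, -83.5) 0 [0.22, -0.0, -0.9, -1.79]
  (509, -83.5) 45 [0.22, 0.0, -0.9, -1.0]
  (509, -83.5) 90 [0.22, 0.0, -0.9, -0.22]
  (509, -83.5) 135 [0.22, 0.0, -0.9, 0.57]
  (509, -83.5) 180 [0.22, 0.0, -0.9, 1.35]
  (509, -83.5) -45 [0.22, -0.0, -0.9, -2.57]
  (509, -83.5) -90 [0.22, 0.0, -0.9, 2.92]
  (509, -83.5) -135 [0.22, 0.0, -0.9, 2.14]
  tray 0 [[0.72, -0.0, -1.08, -2.29], [0.51, -0.34, -1.92, -2.09]]
  tray 45 [[0.72, -0.0, -1.08, -1.51], [0.74, 0.03, -1.86, -1.53]]
  tray 90 [[0.72, 0.0, -1.08, -0.72], [0.95, 0.38, -1.45, -1.12]]
  tray 135 [[0.72, 0.0, -1.08, 0.06], [1.03, 0.91, -0.91, -0.99]]
  tray -90 [[0.72, 0.0, -1.08, 2.42], [0.23, -0.81, -1.03, -2.95]]
  tray -135 [[0.7
[... 2699 characters left out ...]
 (509, -83.5) 45 [0.22, -0.0, -0.9, -2.57]
  (509, -83.5) 90 [0.22, -0.0, -0.9, -1.79]
  (509, -83.5) 135 [0.22, 0.0, -0.9, -1.0]
  (509, -83.5) 180 [0.22, 0.0, -0.9, -0.22]
  (509, -83.5) -45 [0.22, 0.0, -0.9, 2.14]
  (509, -83.5) -90 [0.22, 0.0, -0.9, 1.35]
  (509, -83.5) -135 [0.22, 0.0, -0.9, 0.57]
  tray 0 [[0.72, 0.0, -1.08, 2.42], [0.51, -0.34, -1.92, 2.62]]
  tray 90 [[0.72, -0.0, -1.08, -2.29], [0.95, 0.38, -1.45, -2.69]]
  tray 135 [[0.72, -0.0, -1.08, -1.51], [1.03, 0.91, -0.91, -2.56]]
  tray -45 [[0.72, 0.0, -1.08, 1.63], [0.31, -0.61, -1.58, 2.16]]
  tray -90 [[0.72, 0.0, -1.08, 0.85], [0.23, -0.81, -1.03, 1.76]]
  tray -135 [[0.72, 0.0, -1.08, 0.06], [0.56, -0.7, -0.22, 0.86]]
```

```bash
python3 - <<'E'
from h import *
p,q=tcp_for((615.5,-290.5,6),-125.5,-1)
bot.move_ptp(p+[0,0,110],q); bot.move_gripper(45,40)
bot.line_to(p+[0,0,60],150)
s=bot.read_state(); print(s['t'],s['tcp_pos'],s['contact_force'],s['width'],p)
im=bot.camera("side"); crop("side",im,400,200,520,350,5,"s2")
im=bot.camera("top"); crop("top",im,360,140,460,230,6,"t2")
E
```

```text
5.2167 [ 615.60344154 -290.68415424  106.10025802] [ 0.25704451 -0.25145832  0.35261687] 44.71696801813829 [ 615.5 -290.5   46. ]
```

View pics/s2.png

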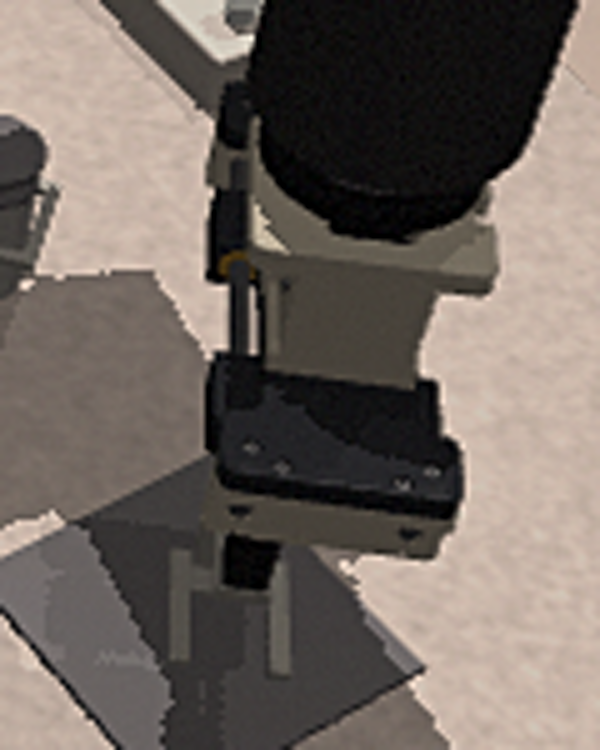

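View pics/t2.png

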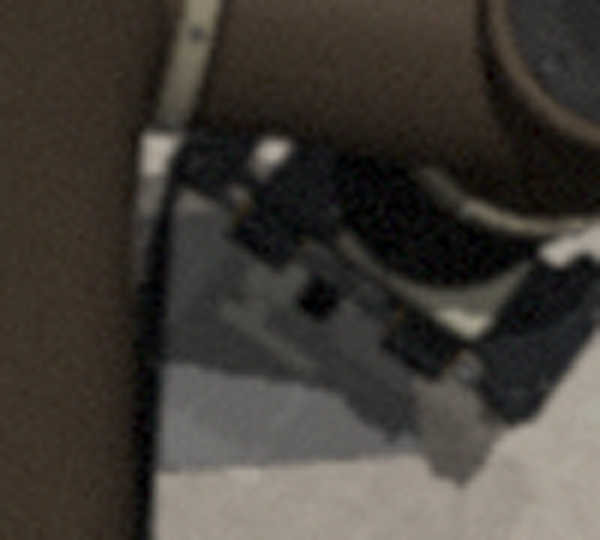

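```bash
python3 - <<'E'
from h import *
p,q=tcp_for((615.5,-290.5,6),-125.5,-1)
bot.line_to(p,80); s=bot.read_state(); print(s['tcp_pos'],s['contact_force'])
bot.move_gripper(10,45); s=bot.read_state(); print(s['width'],s['contact_force'],s['moment'])
bot.line_to(p+[0,0,60],80);bot.line_to(p+[0,0,180],150); bot.pause(.2)
s=bot.read_state(); print(s['t'],s['width'],s['tcp_pos'],s['contact_force'],s['moment'])
# go near capB approach, high
p,q=tcp_for((509-46,-83.5-46,140),45,-1)
bot.move_ptp(p,q)
s=bot.read_state(); print(s['t'],s['width'],s['tcp_pos'],p)
im=bot.camera("side"); crop("side",im,300,170,460,330,5,"s3")
im=bot.camera("top"); crop("top",im,280,160,400,280,5,"t3")
E
```

```text
[ 615.89493327 -290.66700695   46.35028401] [ 0.20915221 -0.30207907  0.19876748]
18.052207201544313 [-0.86145631  0.03051598  1.20310209] [ 0.12948797 -0.02540607 -0.0098919 ]
8.8333 17.443863106786313 [ 615.11965411 -290.36085422  224.8161953 ] [-0.33683715  0.4772602  -1.95615753] [-0.01304406 -0.17055182 -0.00807966]
11.1167 17.762833264155976 [ 463.22136529 -129.55118097  180.09849931] [ 463.  -129.5  180. ]
```

View pics/s3.png

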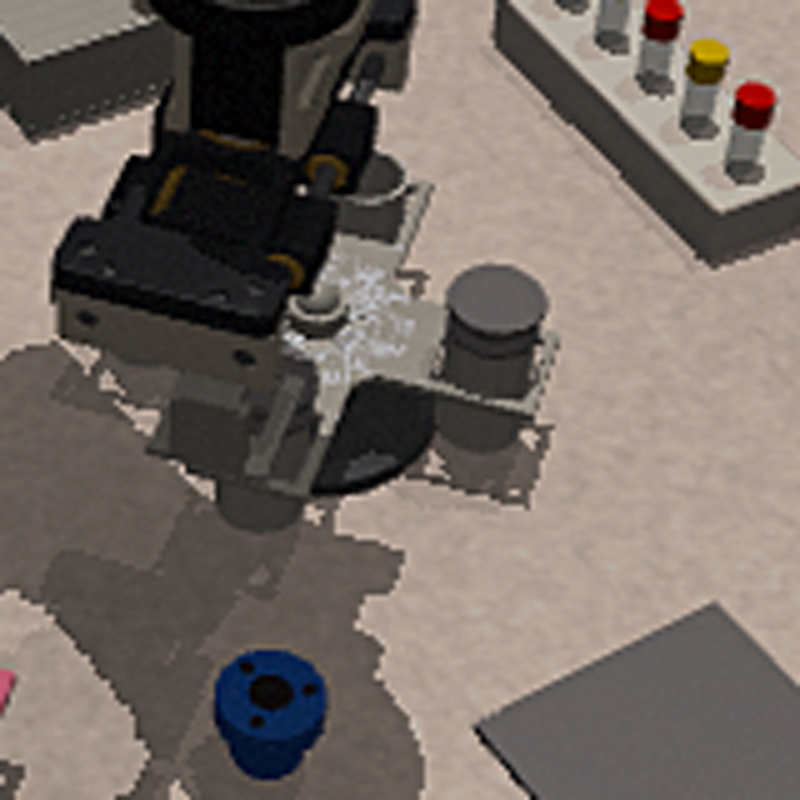

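View pics/t3.png

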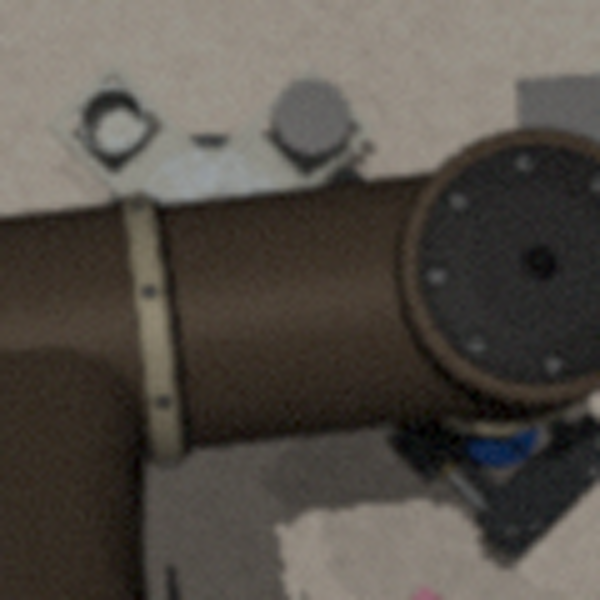

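```bash
python3 - <<'E'
from h import *
c,s=.7071,.7071
F=np.array([463.2,-129.55,140.1])
for lx in(-34,22):
  for ly in(-24,-16):
    P=F+np.array([lx*c-ly*s,lx*s+ly*c,2]); print(lx,ly,((proj("side",P)-[300,170])*5+2).round())
E
```

```text
-34 -24 [257. 478.]
-34 -16 [237. 472.]
22 -24 [298. 379.]
22 -16 [279. 374.]
```

```bash
python3 - <<'E'
import cv2; im=cv2.imread("pics/s3.png"); cv2.imwrite("pics/s3b.png",cv2.resize(im[330:520,130:340],None,fx=3.5,fy=3.5,interpolation=cv2.INTER_CUBIC))
E
```

```text
(no output)
```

View pics/s3b.png

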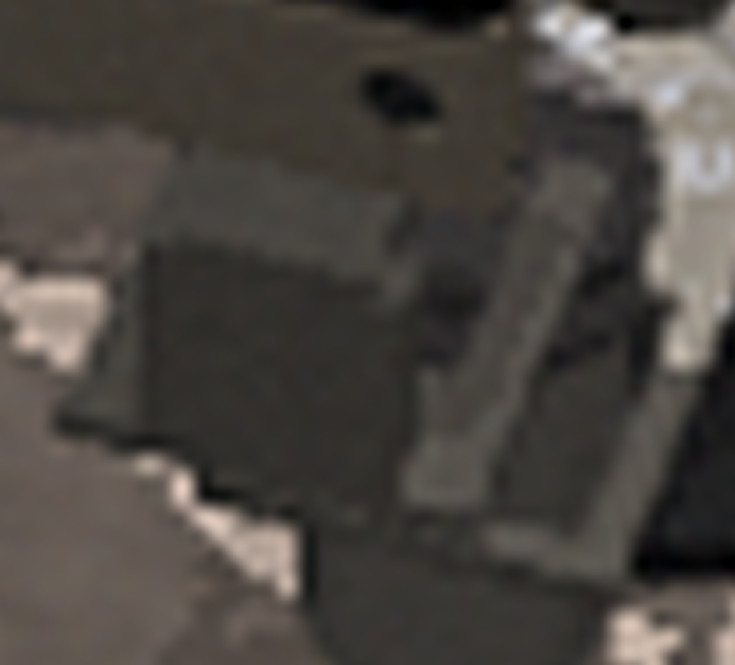

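```bash
python3 - <<'E'
from h import *
p,q=tcp_for((509-50,-83.5-50,83),45,-1)
bot.line_to(p,120,ori=q); bot.pause(.2)
s=bot.read_state(); print(s['t'],s['tcp_pos'],p,s['contact_force'])
im=bot.camera("side"); crop("side",im,300,200,400,290,8,"s4")
c=.7071
F=np.append(s['tcp_pos'][:2],s['tcp_pos'][2]-40)
for lx in(-34,22):
  for ly in(-24,-16,16,24):
    P=F+np.array([lx*c-ly*c,lx*c+ly*c,2]); print(lx,ly,((proj("side",P)-[300,200])*8+3.5).round())
print(((proj("side",[509,-83.5,93])-[300,200])*8+3.5).round())
E
```

```text
12.0417 [ 459.65789508 -133.41448911  123.81256857] [ 459.  -133.5  123. ] [-0.65275606  0.58938043 -1.19384745]
-34 -24 [396. 692.]
-34 -16 [365. 684.]
-34 16 [243. 651.]
-34 24 [212. 642.]
22 -24 [460. 533.]
22 -16 [430. 525.]
22 16 [312. 495.]
22 24 [282. 487.]
[425. 364.]
```

View pics/s4.png

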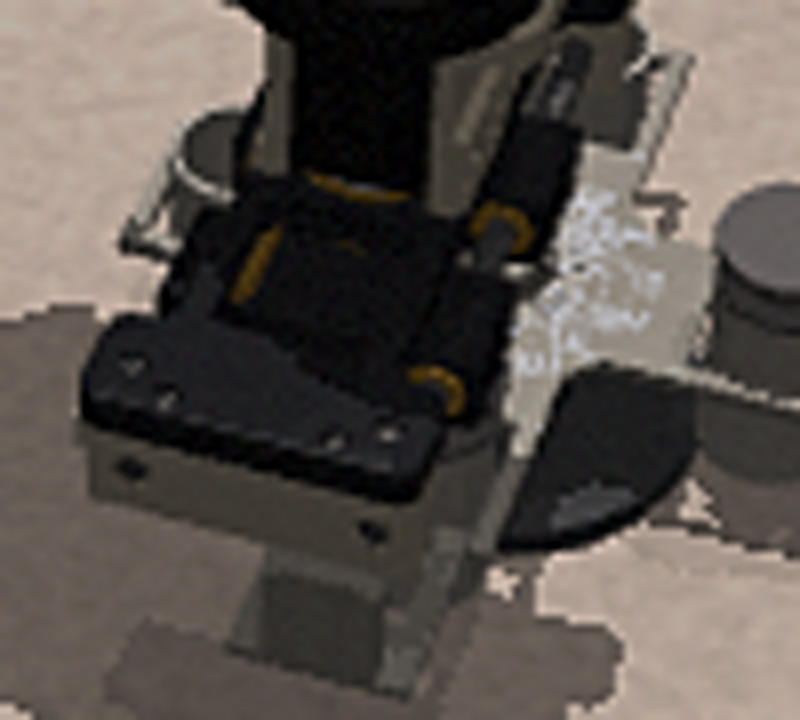

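```bash
cat >> h.py <<'E'
def hook(cap,yaw,lat,z=83,k=-1,start=-70.7,stop=1.0):
    """slide fork along yaw onto cap; lat = shift along puller +y (mm)"""
    d=np.array([np.cos(np.radians(yaw)),np.sin(np.radians(yaw))]); n=np.array([-d[1],d[0]])
    f0=np.array(bot.read_state()['contact_force']); off=start; res=off
    for off in list(np.arange(start,-14,14))+list(np.arange(-12,stop+.1,2)):
        p,q=tcp_for((*(np.array(cap)+off*d+lat*n),z),yaw,k); bot.line_to(p,70 if off<-14 else 40,ori=q)
        f=np.array(bot.read_state()['contact_force'])-f0; fr=f[:2]@d; 
        if off>-40: print(round(off,1),f.round(1))
        if abs(fr)>5 or abs(f[:2]@n)>6 or abs(f[2])>6: break
    return off
E
python3 - <<'E'
from h import *
hook((509,-83.5),45,1.0)
s=bot.read_state(); print(s['t'],s['tcp_pos'],s['contact_force'])
im=bot.camera("side"); crop("side",im,300,200,400,290,8,"s5")
E
```

```text
-28.7 [-0.1  0.1  0.9]
-14.7 [-0.4  0.2  0.9]
-12.0 [ 0.2 -0.7  0. ]
-10.0 [ 1.1 -0.5  0.8]
-8.0 [0.6 0.2 1.2]
-6.0 [0.8 0.1 0.9]
-4.0 [1.1 0.5 1.3]
-2.0 [0.8 0.1 0.5]
0.0 [ 0.4 -1.   0.6]
15.4917 [508.42086501 -82.7090652  123.00110952] [-0.20184163 -0.79515146 -1.362704  ]
```

View pics/s5.png

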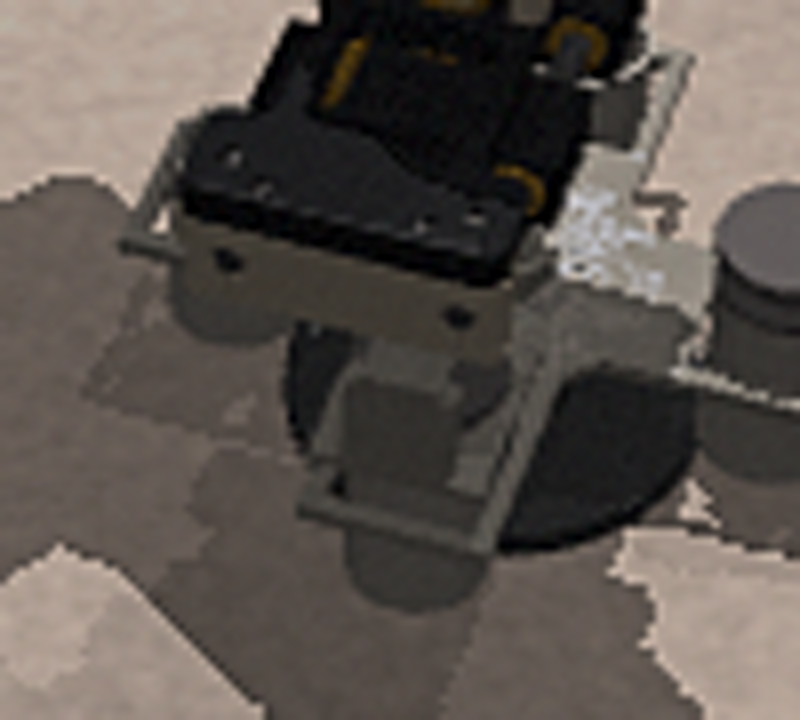

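```bash
python3 - <<'E'
from h import *
s=bot.read_state(); p=s['tcp_pos'].copy(); q=s['eef_rot']; z0=s['contact_force'][2]
p=np.array([508.3,-82.8,123.0])
for dz in(2,4,6,8,11,15,20,26,32,40,60):
    bot.line_to(p+[0,0,dz],40); s=bot.read_state(); print(dz,s['tcp_pos'][2].round(1),(s['contact_force']).round(1))
bot.pause(.2);s=bot.read_state(); print(s['t'],s['contact_force'].round(2),s['width'])
im=bot.camera("side"); crop("side",im,300,150,420,260,6,"s6")
E
```

```text
2 125.2 [-0.4 -0.2 -0.7]
4 127.0 [-0.8 -0.3 -1.9]
6 128.8 [-0.5 -0.9 -3.5]
8 130.9 [-1.2 -0.4 -4.7]
11 134.4 [-0.8 -0.5 -4.4]
15 139.1 [-0.1  0.5 -0.8]
20 143.6 [-0.1 -0.4 -2. ]
26 149.4 [ 0.4 -0.2 -1.3]
32 155.3 [ 0.1 -0.  -2.3]
40 163.4 [-1.   0.6 -1.9]
60 183.0 [ 0.6 -0.2 -2.3]
19.1167 [ 0.04 -0.27 -2.43] 17.76567315798307
```

View pics/s6.png

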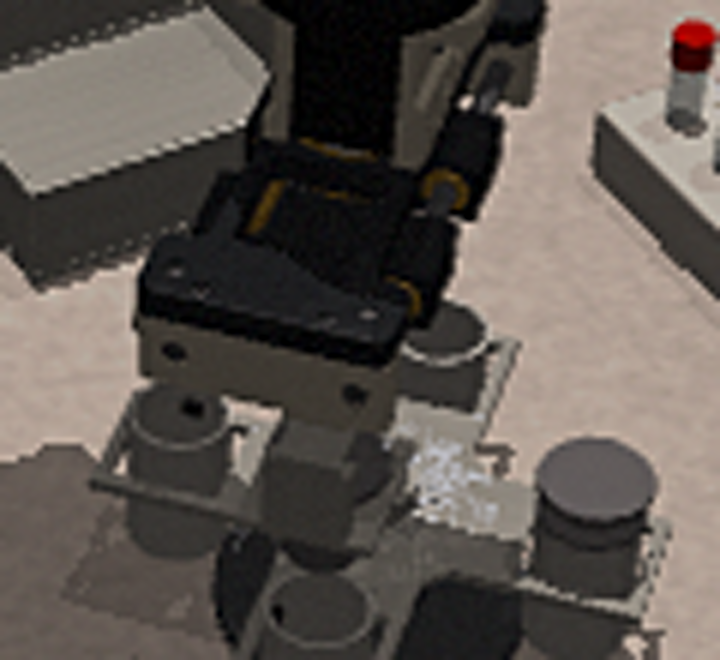

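```bash
cat >> h.py <<'E'
def dump(fork,yaw=45,k=-1):
    fork=np.array(fork,float)
    s=bot.read_state()
    f=s['tcp_pos']-[0,0,40]
    f[2]=160
    p,q=tcp_for(f,yaw,k,-10); bot.line_to(p,80,ori=q)
    p,q=tcp_for((fork[0],fork[1],160),yaw,k,-10); bot.line_to(p,130,ori=q)
    p,q=tcp_for((fork[0],fork[1],75),yaw,k,-10); bot.line_to(p,90,ori=q)
    p,q=tcp_for(fork,yaw,k,0); bot.line_to(p,40,ori=q)
    print(bot.read_state()['contact_force'].round(2))
    for d in(15,30,42):
        p,q=tcp_for(fork,yaw,k,d); bot.line_to(p,40,ori=q)
        print(d,bot.read_state()['contact_force'].round(2))
    bot.pause(.3); print(bot.read_state()['contact_force'].round(2))
E
python3 - <<'E'
from h import *
dump((605,265,66))
s=bot.read_state(); print(s['t'],s['width'])
im=bot.camera("side"); crop("side",im,240,80,400,220,5,"s7")
im=bot.camera("top"); crop("top",im,150,120,290,260,5,"t7")
E
```

```text
[ 0.46  0.26 -1.23]
15 [ 0.05 -0.28 -1.86]
30 [-0.15 -0.07 -1.07]
42 [-0.1   0.08 -0.63]
[ 0.51 -0.4  -1.82]
25.475 17.349707604597576
```

View pics/s7.png

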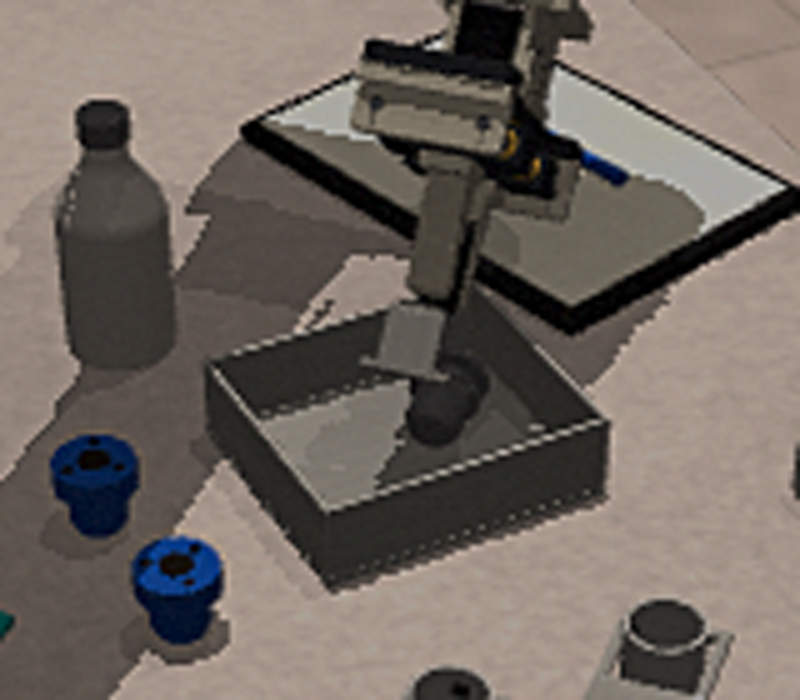

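View pics/t7.png

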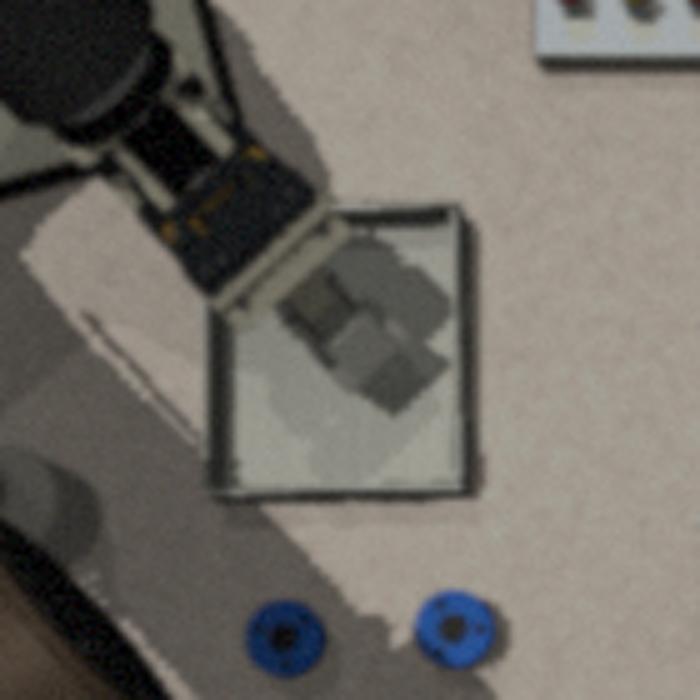

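```bash
python3 - <<'E'
from h import *
p,q=tcp_for((595,255,90),45,-1,42); bot.line_to(p,60,ori=q)
p,q=tcp_for((585,245,150),45,-1,42); bot.line_to(p,100,ori=q)
p,q=tcp_for((576,-30,150),45,-1,0); bot.line_to(p,160,ori=q)
s=bot.read_state(); print(s['t'],s['contact_force'].round(2))
im=bot.camera("side"); crop("side",im,240,80,400,220,5,"s8")
im=bot.camera("top"); crop("top",im,150,120,290,260,5,"t8")
E
```

```text
28.9583 [ 0.   -0.26 -2.08]
```

View pics/s8.png

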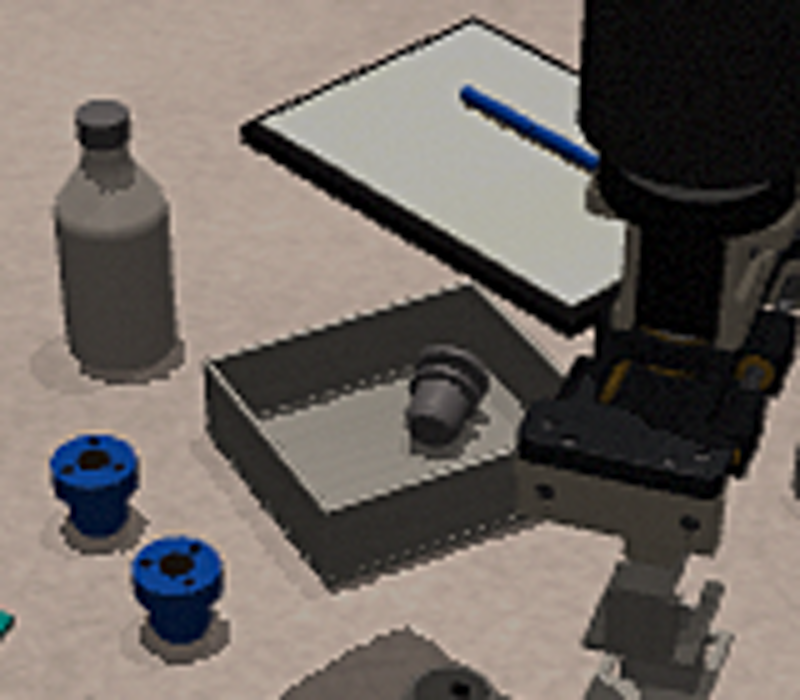

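View pics/t8.png

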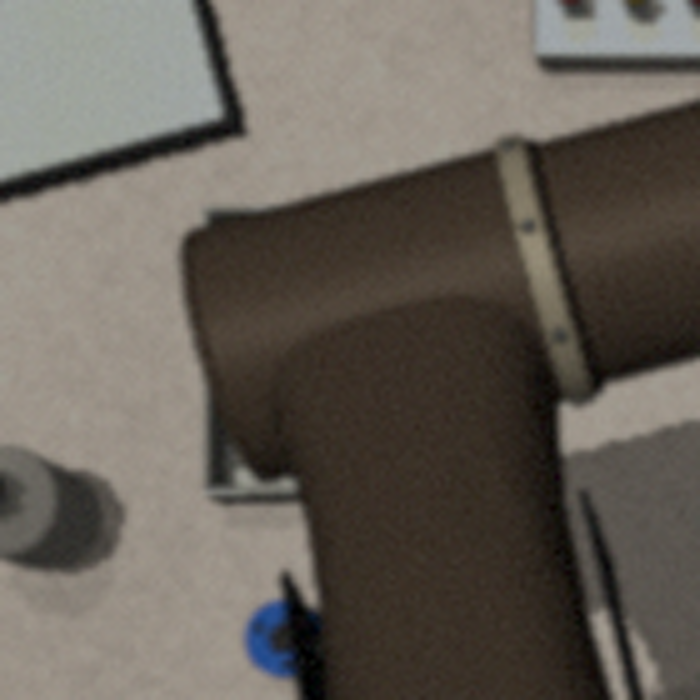

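```bash
python3 - <<'E'
from h import *
p,q=tcp_for((572,-133.5,130),45,-1); bot.line_to(p,160,ori=q)
p,q=tcp_for((572,-133.5,83),45,-1); bot.line_to(p,90,ori=q); bot.pause(.2)
s=bot.read_state(); print(s['t'],s['tcp_pos'],p,s['contact_force'])
im=bot.camera("side"); crop("side",im,340,190,440,280,8,"s9")
c=.7071
F=np.append(s['tcp_pos'][:2],s['tcp_pos'][2]-40)
for lx in(-34,22):
  for ly in(-24,24):
    P=F+np.array([lx*c-ly*c,lx*c+ly*c,2]); print(lx,ly,((proj("side",P)-[340,190])*8+3.5).round())
print(((proj("side",[622,-83.5,93])-[340,190])*8+3.5).round(), ((np.array([398.9,229.7])-[340,190])*8+3.5).round())
E
```

```text
30.7417 [ 572.40938084 -133.50235716  123.67201909] [ 572.  -133.5  123. ] [ 0.02108136  0.02323508 -1.41991159]
-34 -24 [466. 626.]
-34 24 [284. 580.]
22 -24 [515. 478.]
22 24 [339. 434.]
[470. 317.] [475. 321.]
```

View pics/s9.png

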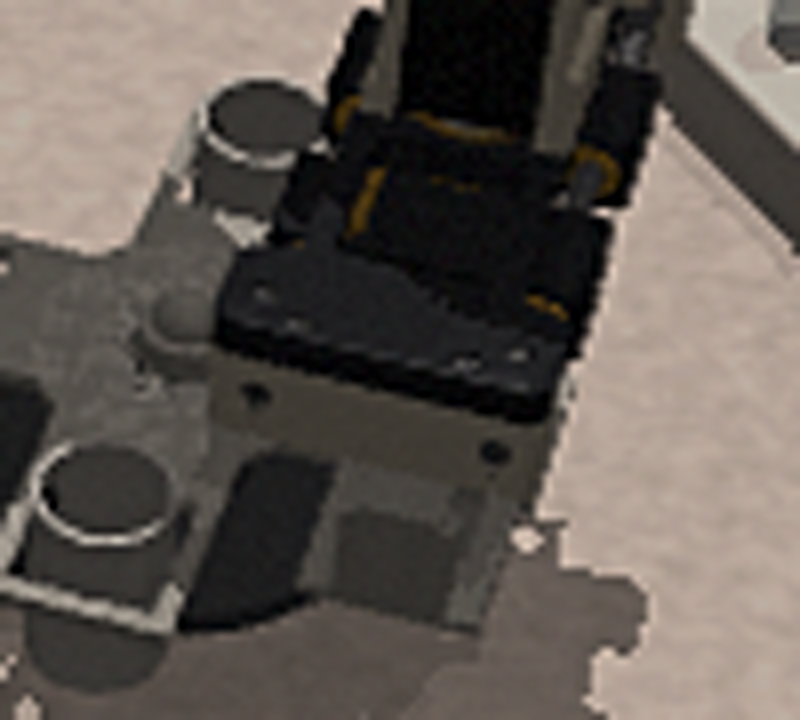

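```bash
python3 - <<'E'
from h import *
off=hook((622,-83.5),45,1.0); s=bot.read_state(); p=s['tcp_pos'].copy(); q=s['eef_rot']
if off>-3:
  for dz in(4,8,12,16,24,40,60):
    bot.line_to(p+[0,0,dz],40); s=bot.read_state(); print(dz,s['tcp_pos'][2].round(1),(s['contact_force']).round(1))
print(s['t'])
im=bot.camera("side"); crop("side",im,340,150,460,260,6,"s10")
E
```

```text
-28.7 [0.2 0.5 1. ]
-14.7 [0.4 0.1 1. ]
-12.0 [-0.2  0.   1. ]
-10.0 [-0.   0.5  0.5]
-8.0 [-0.1  0.8  1.6]
-6.0 [ 0.5 -0.1  0.3]
-4.0 [-0.3  0.6  0.6]
-2.0 [1.2 0.  0.6]
0.0 [0.4 0.3 1.5]
4 127.3 [ 0.1  0.4 -1.4]
8 131.1 [ 0.3  0.5 -3.1]
12 135.3 [-0.9  0.1 -3.3]
16 140.0 [ 0.7  0.1 -1. ]
24 147.6 [-0.3 -0.8 -2.5]
40 163.2 [-0.2  0.5 -1.6]
60 183.1 [-0.   0.2 -1.5]
36.7417
```

View pics/s10.png

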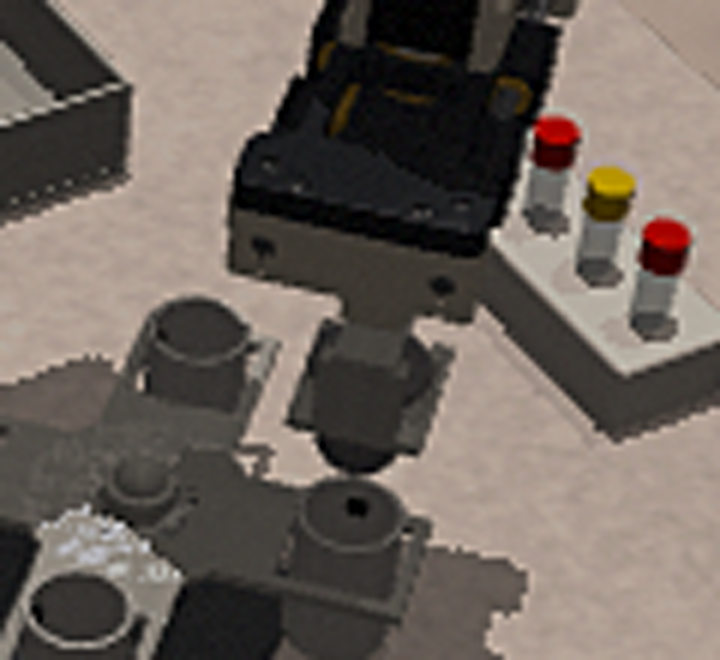

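```bash
python3 - <<'E'
from h import *
print(onz("side",(329,159),18))
dump((578,275,66))
p,q=tcp_for((568,265,95),45,-1,42); bot.line_to(p,60,ori=q)
p,q=tcp_for((558,255,150),45,-1,42); bot.line_to(p,100,ori=q)
p,q=tcp_for((576,-30,150),45,-1,0); bot.line_to(p,160,ori=q)
p,q=tcp_for((606,-281,150),-125.5,-1,0); bot.move_ptp(p,q)
s=bot.read_state(); print(s['t'],s['contact_force'].round(2),s['width'])
im=bot.camera("side"); cv2.imwrite("pics/s11.png",im[:,:,::-1])
im=bot.camera("top"); crop("top",im,150,120,350,270,4,"t11")
E
```

```text
[645.52389474 302.99861225  18.        ]
[-1.11 -0.55 -1.41]
15 [-1.01  0.32 -1.63]
30 [-0.91  0.04 -1.42]
42 [ 0.65 -0.12 -0.79]
[-0.41  0.17 -1.21]
48.7333 [ 0.22 -0.16 -1.29] 18.024420681887968
```

View pics/s11.png

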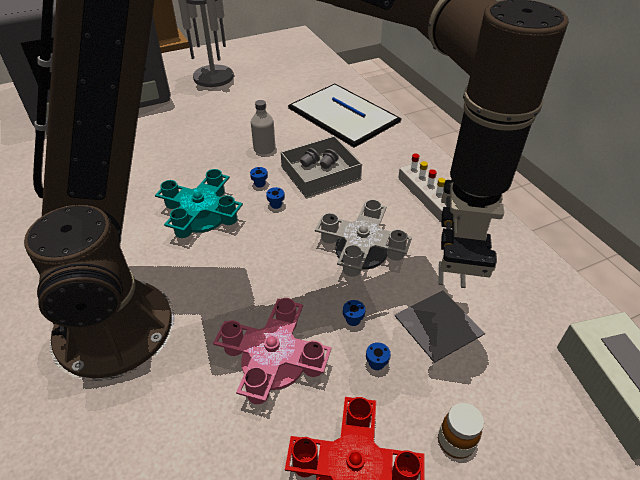

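View pics/t11.png

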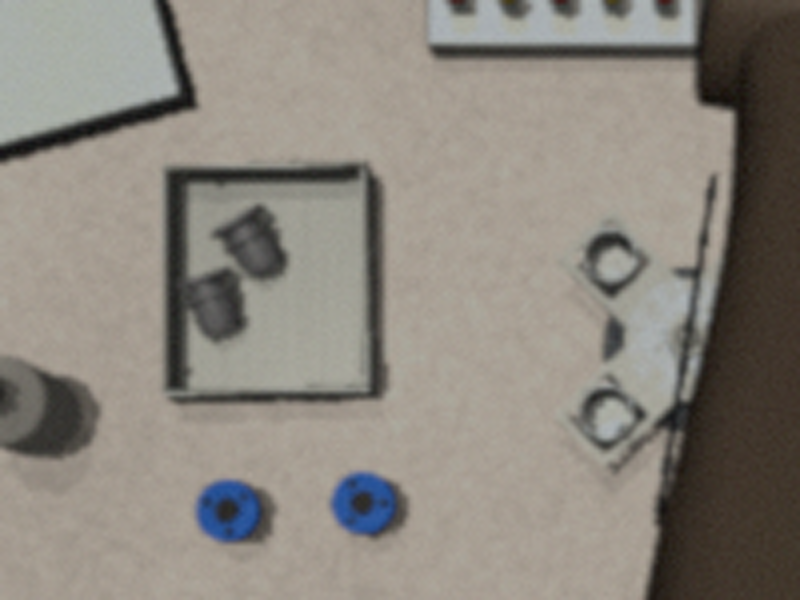

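```bash
python3 - <<'E'
from h import *
q=bot.read_state()['eef_rot']
bot.line_to((606,-281,62),120); f0=bot.read_state()['contact_force'][2]
for z in(54,50,48,47,46.3,45.6,45,44.4):
    bot.line_to((606,-281,z),40); s=bot.read_state(); df=s['contact_force'][2]-f0; print(z,s['tcp_pos'][2].round(2),round(df,1))
    if df>4: break
bot.move_gripper(30); bot.line_to((606,-281,110),80); bot.line_to((606,-281,180),200)
p=np.array([444.5,-305.8,170.]);q=q_of(90,0).as_quat(); bot.move_ptp(p,q); bot.move_gripper(70,40)
s=bot.read_state(); print(s['t'])
im=bot.camera("side"); cv2.imwrite("pics/s12.png",im[:,:,::-1])
for n in("top","side"):
    im=bot.camera(n)
    for c,s in blobs(im,(105,120,40),(125,255,255)): print(n,c,s,onz(n,c,42).round(1))
E
```

```text
54 53.77 0.7
50 49.67 0.7
48 47.85 -0.2
47 46.98 0.5
46.3 46.32 0.4
45.6 46.21 6.5
55.2833
top [138.9 119.1] [117 113  45  14  99] [813.7 519.3  42. ]
top [240.8 245.5] [233 239  16  14 154] [443.8 206.3  42. ]
top [207.  247.3] [200 241  15  14 157] [436.8 304.1  42. ]
top [416.1 248.5] [410 242  13  14 124] [ 444.  -301.3   42. ]
side [347.9 106.3] [332  97  33  19 103] [803.5 492.1  42. ]
side [258.7 176.3] [250 167  17  20 230] [432.3 284.7  42. ]
side [275.2 197.4] [267 187  17  22 254] [439.2 188.   42. ]
side [350.9 319.8] [343 309  17  17  90] [ 434.3 -220.8   42. ]
side [377.3 356. ] [366 343  24  27 429] [ 439.9 -314.6   42. ]
```

View pics/s12.png

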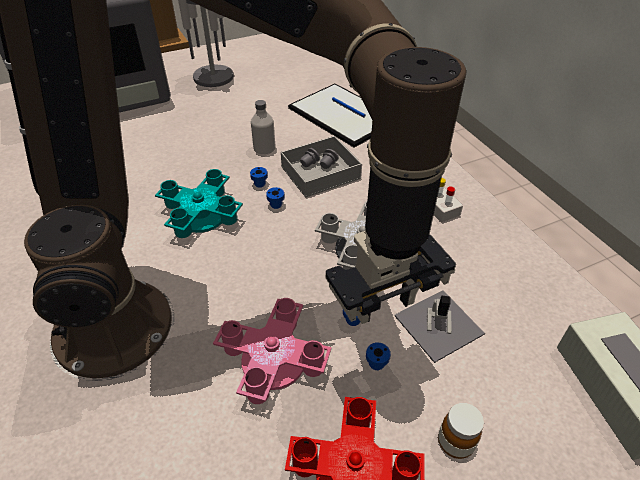

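```bash
cat >> h.py <<'E'
QA=q_of(90,-1).as_quat()   # tool yaw 0, jaws along y
def F(): return bot.read_state()['contact_force'].copy()
def pick(xy):
    x,y=xy
    bot.move_ptp((x,y,110),QA); bot.move_gripper(75,40)
    f0=F(); bot.line_to((x,y,40),150); bot.line_to((x,y,22),60); print("down df",(F()-f0).round(1))
    bot.move_gripper(38,40); s=bot.read_state(); print("w",s['width'].round(1),s['tcp_pos'].round(1))
    bot.line_to((x,y,60),100); bot.line_to((x,y,160),200); s=bot.read_state(); print("lift w",s['width'].round(1),s['contact_force'].round(1),s['t'])
def insert(xy,dz=0):
    x,y=xy
    bot.move_ptp((x,y,150),QA); bot.line_to((x,y,106),120); f0=F()
    for z in(98,92,88,85,82,79,76,74,72,71,70,69):
        bot.line_to((x,y,z+dz),40); s=bot.read_state(); f=s['contact_force']-f0; print(z,s['tcp_pos'].round(1),f.round(1),s['width'].round(1))
        if f[2]>25 or np.hypot(*f[:2])>12 : break
    return
E
python3 - <<'E'
from h import *
pick((443.8,-305.5))
bot.move_ptp((622,-83.5,160),QA)
im=bot.camera("side"); crop("side",im,340,120,460,260,5,"s13")
im=bot.camera("top"); crop("top",im,280,150,400,250,6,"t13")
E
```

```text
down df [ 0.6 -0.8 -0.5]Traceback (most recent call last):
  File "<stdin>", line 2, in <module>
  File "h.py", line 56, in pick
    bot.move_gripper(38,40); s=bot.read_state(); print("w",s['width'].round(1),s['tcp_pos'].round(1))
                                                           ^^^^^^^^^^^^^^^^
AttributeError: 'float' object has no attribute 'round'
```

```bash
sed -i "s/s\['width'\].round(1)/round(float(s['width']),1)/g" h.py; python3 - <<'E'
from h import *
x,y=443.8,-305.5
s=bot.read_state(); print(s['t'],s['width'],s['tcp_pos'])
bot.line_to((x,y,60),100); bot.line_to((x,y,160),200); s=bot.read_state(); print(s['width'],s['contact_force'].round(1))
bot.move_ptp((622,-83.5,160),QA)
im=bot.camera("side"); crop("side",im,340,120,460,260,5,"s13")
im=bot.camera("top"); crop("top",im,280,150,400,250,6,"t13")
E
```

```text
61.375 45.188481499548224 [ 443.96199214 -305.56657363   22.18186977]
45.15268959871281 [ 0.3 -0.6 -1. ]
```

View pics/s13.png

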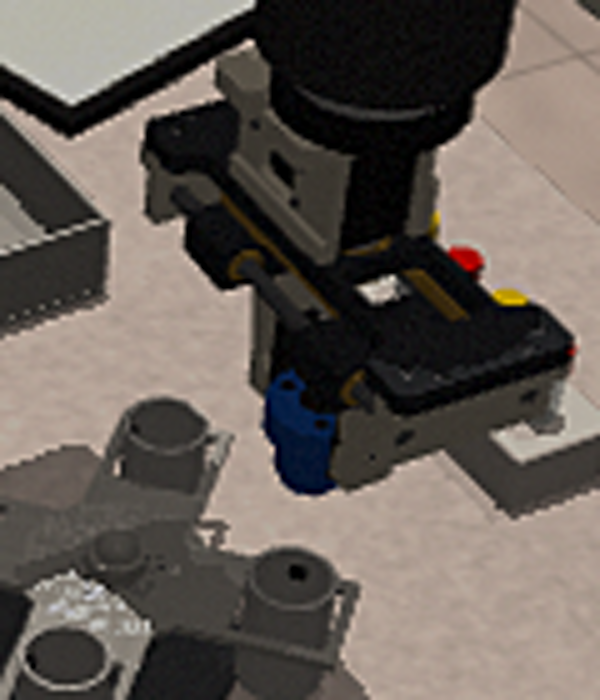

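View pics/t13.png

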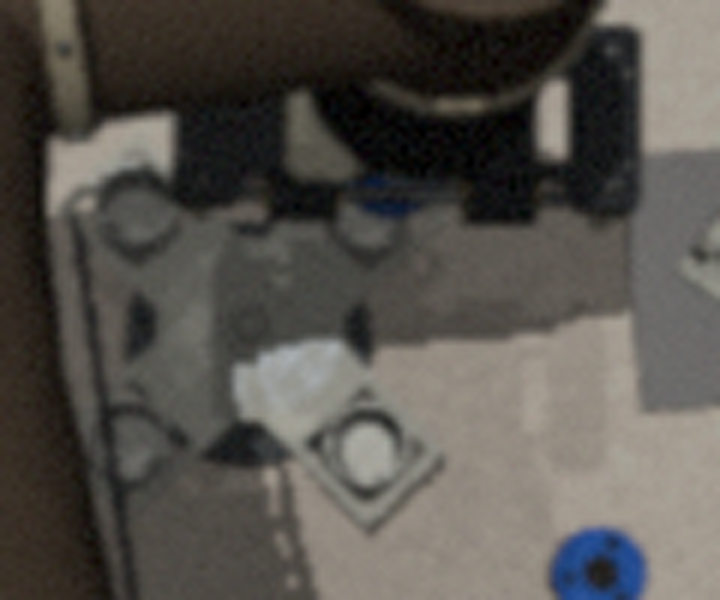

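```bash
python3 - <<'E'
from h import *
print(onz("side",(402,216),138))
insert((622,-83.5)); print(bot.read_state()['t'])
im=bot.camera("side"); crop("side",im,340,170,460,280,6,"s14")
E
```

```text
[621.08442696 -90.33217736 138.        ]
98 [622.  -83.5  98. ] [ 0.1 -0.6 -0.1] 45.1
92 [621.7 -83.5  91.6] [ 0.9 -0.7 -1.7] 44.5
88 [621.8 -83.5  87.7] [ 0.2 -1.  -0.2] 45.0
85 [622.2 -83.4  85. ] [ 0.9 -0.2 -1. ] 45.5
82 [622.5 -83.6  82.2] [ 1.8 -1.8  1.2] 45.1
79 [622.  -83.6  78.5] [ 3.3 -1.6 -3.1] 45.0
76 [622.1 -83.5  75.7] [ 4.  -2.3 -3. ] 45.1
74 [622.3 -83.5  75. ] [-0.1 -1.1  7.1] 45.0
72 [622.5 -83.5  74.5] [-3.9 -0.2 18. ] 45.0
71 [622.6 -83.5  74.4] [-6.8  0.9 24. ] 44.9
70 [622.7 -83.6  74.2] [-7.5  1.5 29.9] 44.8
67.425
```

View pics/s14.png

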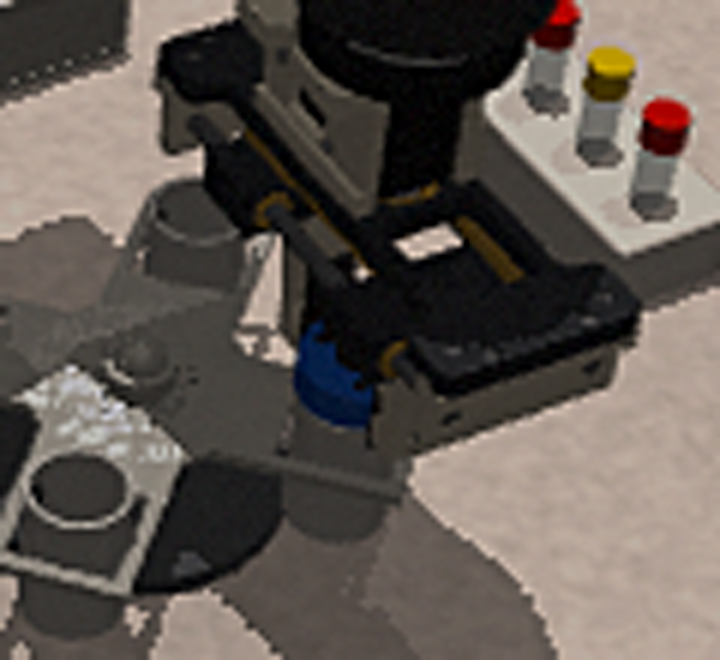

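```bash
cat >> h.py <<'E'
def release(xy):
    x,y=xy
    bot.move_gripper(60); bot.line_to((x,y,110),150)
def press(xy,zt=91,fmax=25):
    x,y=xy
    bot.move_gripper(0,40); bot.line_to((x,y,112),120); f0=F()
    for z in(106,102,98,95,93,92,91,90,89,88):
        bot.line_to((x,y,z),50); s=bot.read_state(); f=s['contact_force']-f0
        if f[2]>3: print(z,s['tcp_pos'].round(1),f.round(1))
        if f[2]>fmax or np.hypot(*f[:2])>15: break
    bot.line_to((x,y,115),150)
E
python3 - <<'E'
from h import *
x,y=622,-83.5
bot.line_to((x,y,73.5),40); release((x,y))
press((x,y)); s=bot.read_state(); print(s['t'])
bot.line_to((x-40,y-20,220),250)
bot.move_ptp((451.4,-196,130),QA); print(bot.read_state()['t'])
im=bot.camera("side"); crop("side",im,300,180,420,280,6,"s15")
im=bot.camera("top"); crop("top",im,280,150,400,250,6,"t15")
E
```

```text
92 [622.2 -83.5  92.2] [ 0.7 -0.1  4.7]
91 [622.3 -83.5  91.3] [-0.7  0.9  6.6]
90 [622.4 -83.5  91.3] [-2.3  1.5 12.8]
89 [622.4 -83.5  91.2] [-5.4  2.4 19.6]
88 [622.5 -83.5  91.1] [-8.   3.8 26.5]
72.8333
74.2
```

View pics/s15.png

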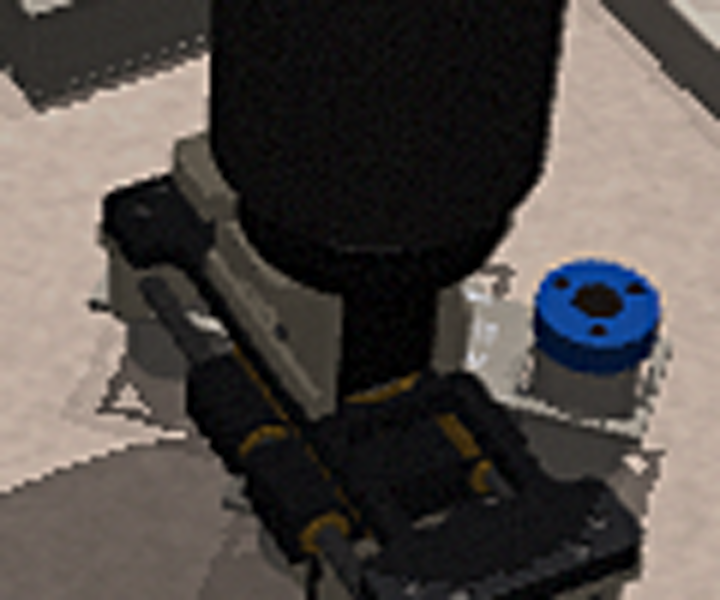

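View pics/t15.png

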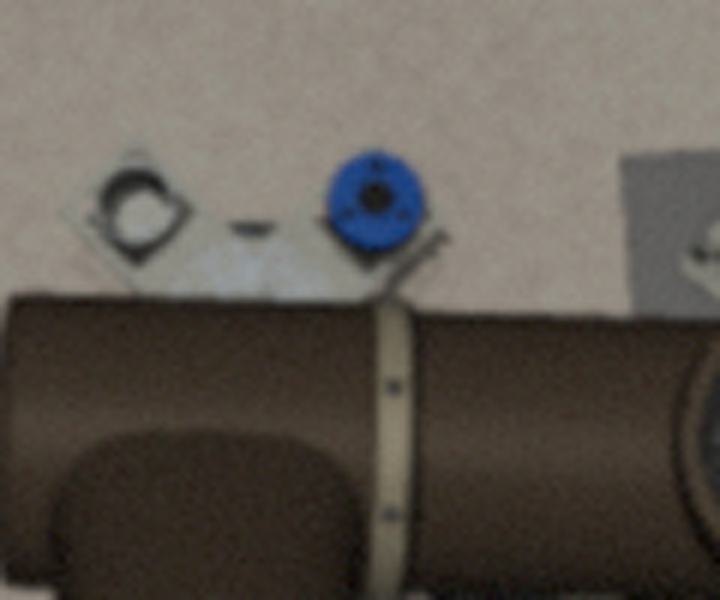

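```bash
python3 - <<'E'
from h import *
pick((451.4,-196)); 
im=bot.camera("side"); cv2.imwrite("pics/s16.png",im[:,:,::-1])
s=bot.read_state()
if s['width']>42:
    b=(509,-83.5); insert(b)
    bot.line_to((*b,bot.read_state()['tcp_pos'][2]),40); release(b); press(b); 
print(bot.read_state()['t'])
bot.line_to((480,-60,220),250); bot.move_ptp((443.8,100,200),QA)
im=bot.camera("side"); cv2.imwrite("pics/s17.png",im[:,:,::-1])
im=bot.camera("top"); cv2.imwrite("pics/t17.png",im[:,:,::-1])
for c,s in blobs(im,(105,120,40),(125,255,255)): print(c,s,onz("top",c,42).round(1))
E
```

```text
down df [ 0.4 -0.7 -0.2]
w 45.0 [ 451.5 -196.    22.1]
lift w 44.8 [-0.4 -0.1 -1.3] 78.6833
98 [509.  -83.5  98.1] [-0.  -0.3 -0.3] 45.4
92 [508.8 -83.5  91.7] [ 0.8  0.8 -0.3] 44.9
88 [508.8 -83.5  87.7] [ 0.3 -0.6  0.7] 44.8
85 [508.6 -83.3  84.7] [-2.5  2.1  0.9] 45.1
82 [508.9 -83.3  81.6] [-0.7  2.3 -3.7] 45.0
79 [508.9 -83.3  78.6] [ 0.2  2.1 -3. ] 45.1
76 [509.  -83.4  75.8] [-0.3  2.4 -2.4] 44.9
74 [509.3 -83.5  74.9] [-4.3  3.9  8.6] 45.3
72 [509.6 -83.7  74.2] [-8.8  4.2 23.6] 45.1
71 [509.7 -83.7  74. ] [-10.6   4.5  31. ] 45.2
91 [509.3 -83.4  91.3] [-0.7 -0.1  3.7]
90 [509.3 -83.5  91.2] [-4.9  2.1 13.4]
89 [509.4 -83.5  91.1] [-8.1  1.5 22.5]
88 [509.5 -83.5  91. ] [-12.4   3.6  32.3]
87.8333
[139. 119.] [117 113  45  13  99] [814. 519.  42.]
[342.1 183.5] [335 176  15  16 177] [630.9 -84.8  42. ]
[341.3 223.4] [333 216  17  16 173] [513.3 -83.9  42. ]
```

View pics/s17.png

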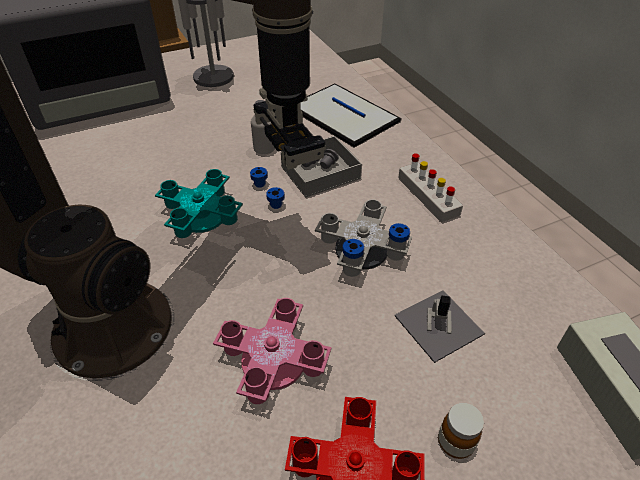

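View pics/t17.png

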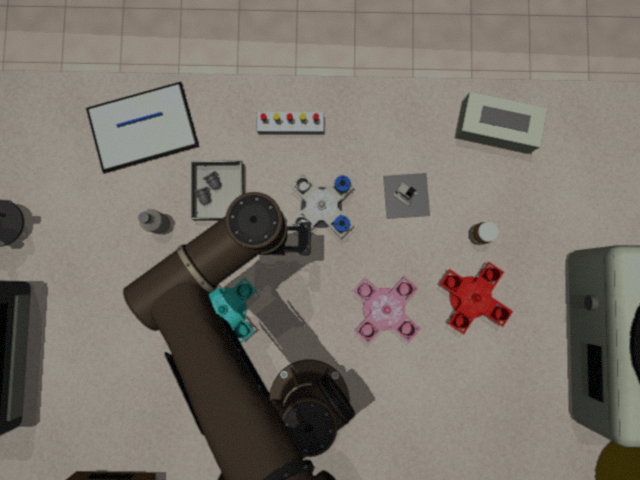

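```bash
python3 - <<'E'
from h import *
pick((443.8,205)); 
s=bot.read_state()
b=(621.5,29.7)
if s['width']>42:
    insert(b)
    bot.line_to((*b,bot.read_state()['tcp_pos'][2]),40); release(b); press(b); 
print(bot.read_state()['t'])
bot.line_to((580,60,220),250); bot.move_ptp((436.8,200,200),QA)
im=bot.camera("side"); cv2.imwrite("pics/s18.png",im[:,:,::-1])
for c,s in blobs(im,(105,120,40),(125,255,255)): print(c,s)
E
```

```text
down df [-0.3  0.7 -0.3]
w 44.9 [443.9 205.1  22.2]
lift w 45.2 [-0.8  0.4 -1.3] 93.9667
98 [621.5  29.7  98. ] [-0.9 -0.9  0.1] 44.9
92 [621.3  29.6  91.6] [ 0.   0.2 -0.2] 45.2
88 [621.4  29.7  87.7] [-0.1  0.4 -0.4] 44.7
85 [621.6  29.6  84.9] [-0.2 -0.5 -0.1] 45.0
82 [621.9  29.9  82.2] [1.  0.2 2. ] 44.9
79 [621.6  30.   78.5] [ 3.4  1.2 -3.1] 45.0
76 [621.6  29.8  75.7] [ 2.   0.9 -2.1] 45.1
74 [621.9  29.7  74.9] [0.1 0.6 7.7] 45.0
72 [622.   29.7  74.5] [-5.3  0.7 17.4] 45.1
71 [622.1  29.7  74.3] [-7.   1.9 24.4] 44.8
70 [622.2  29.7  74.2] [-9.9  2.6 29.7] 44.7
92 [621.7  29.7  92.2] [0.1 0.6 3.3]
91 [621.8  29.7  91.4] [ 0.4 -0.   5.5]
90 [621.9  29.8  91.3] [-2.8  0.6 11.7]
89 [621.9  29.7  91.2] [-4.6  1.5 19.9]
88 [621.9  29.8  91.1] [-8.1  0.7 26.2]
103.7333
[348.1 106.2] [332  97  33  19  87]
[258.6 175.6] [250 167  17  20 189]
[372.8 201.8] [364 194  19  17 202]
[398.8 232.2] [389 223  21  19 241]
[352.8 248.1] [342 239  22  20 269]
```

View pics/s18.png

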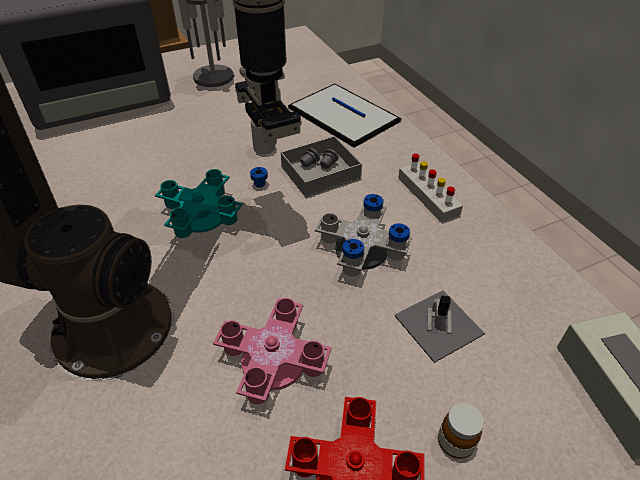

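```bash
python3 - <<'E'
from h import *
pick((436.8,302.5)); 
s=bot.read_state()
b=(508.8,29.7)
if s['width']>42:
    insert(b)
    bot.line_to((*b,bot.read_state()['tcp_pos'][2]),40); release(b); press(b); 
print(bot.read_state()['t'])
bot.line_to((480,50,220),250); bot.move_ptp((420,330,260),QA); bot.pause(.3)
s=bot.read_state(); print(s['t'],s['contact_force'])
im=bot.camera("side"); cv2.imwrite("pics/s19.png",im[:,:,::-1]); crop("side",im,300,180,480,340,4,"s19b")
im=bot.camera("top"); cv2.imwrite("pics/t19.png",im[:,:,::-1]); crop("top",im,180,150,440,260,3,"t19b")
E
```

```text
down df [ 0.1  0.7 -0.7]
w 44.9 [436.9 302.6  22.2]
lift w 45.1 [-0.1 -0.7 -1.3] 109.9667
98 [508.8  29.7  98. ] [ 1.1  0.1 -1. ] 45.0
92 [508.6  29.6  91.8] [ 1.9  0.2 -0.7] 45.1
88 [508.8  29.7  87.8] [ 1.1  0.6 -0.5] 45.2
85 [509.5  30.1  85.2] [ 2.8  1.3 -0.2] 45.0
82 [509.4  29.9  82.2] [4.  1.  0.8] 44.9
79 [508.7  29.8  78.5] [ 5.5  2.6 -3.2] 45.1
76 [508.9  29.8  75.8] [ 4.2  1.9 -3. ] 45.2
74 [509.2  29.8  74.8] [1.6 1.8 7.6] 45.1
72 [509.4  29.8  74.2] [-4.3  3.2 22.7] 44.8
71 [509.6  29.9  74. ] [-6.7  3.2 31.3] 44.8
92 [508.9  29.7  92.1] [0.5 0.4 4.3]
91 [509.1  29.8  91.3] [-0.2 -0.7  5.7]
90 [509.1  29.7  91.2] [-3.8 -0.  15.9]
89 [509.2  29.7  91.1] [-8.3  1.8 26. ]
119.325
121.3333 [ 0.59252037  0.04376727 -0.51151389]
```

View pics/s19.png

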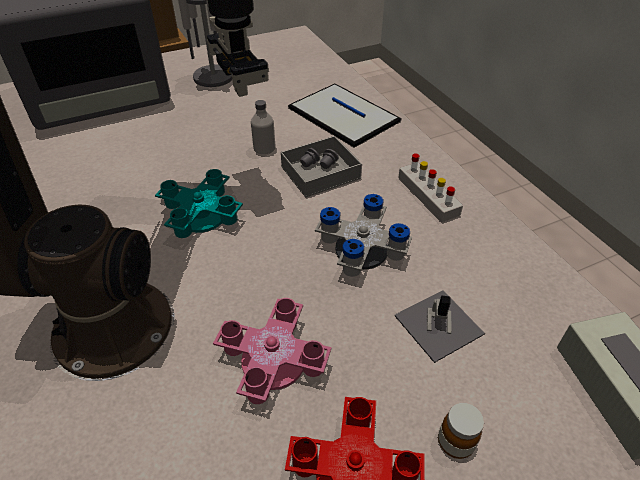

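View pics/s19b.png

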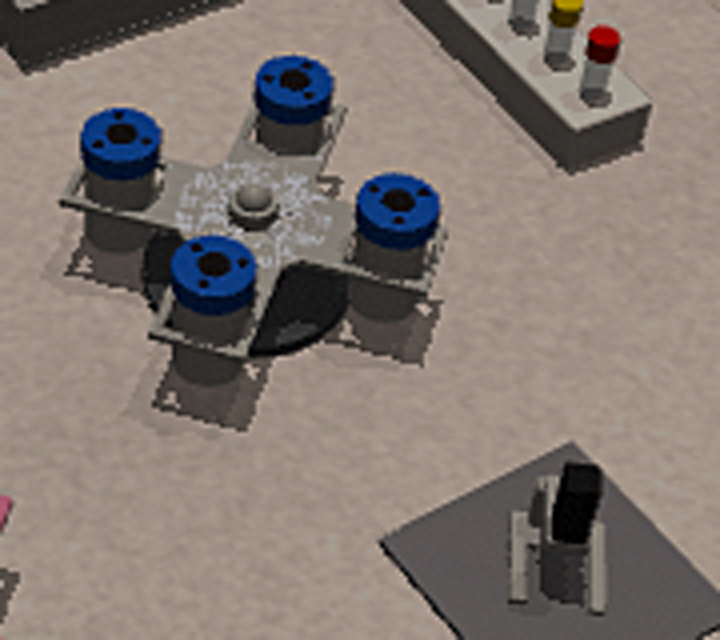

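View pics/t19b.png

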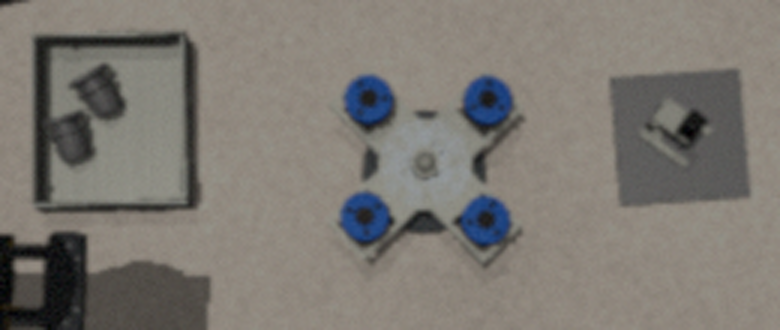

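The last pictures show all four adapters seated: side view (330,216), (373,202), (399,233) and (353,249). Both caps lie in the tray at about (308,158) and (328,159), and the puller stands on the mat at (441,312). I'm handing in.

```bash
python3 - <<'E'
from plant import bot
bot.close_job()
E
```

```text
the job is handed in; nothing more can be done
```

The job is handed in at about 121 s of the 210 s allowed. Everything asked for was done, in the order asked.

- **Caps:** Two caps were on the grey rotor. I hooked each one with the puller, pulled it straight up and tipped it off into the steel tray. Both are lying in the tray.
- **Puller:** It was set back upright on its mat before the adapters were handled, and the last pictures show it still standing there.
- **Adapters:** One blue adapter is in each of the four buckets. A final press with closed fingers (26 to 32 N) stopped each head's top at about z = 91 mm, which is the fully home height.
- **Bystanders:** I did not touch the bottle, the jar or the coloured look-alike rotors.

**Disagreements in the checks:**
- The side and top cameras differed by about 3 mm in y, so I averaged them.
- The puller sat about 2 mm off centre in the grip, so I moved it over by 1 mm before hooking.
- Each adapter slid about 3 mm up in the fingers during insertion, which is why I added the closed-finger press. It showed all four were already down.

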